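Lid spring check on the small sample cabinet

ROBOT

A 6-joint arm with a two-finger parallel gripper is mounted at the origin on a cart in front of the work surface, level with it; the furniture and walls round the work are solid. World frame = base frame: x ahead of the robot, y to its left, z up, the work surface at z = 0. Lengths are in mm, angles in rad, forces in N, time in s.
With the tool pointing down it reaches from about 275 to 975 mm from the base axis. Payload 8.4 kg.
Tool frame: the origin (TCP) lies at the very end of the fingers, on their centre line; the grasp point (between the pads) lies 19 mm behind it (grip_point_offset is the distance from the TCP to the grasp point, in mm); z points along the fingers, x is the direction in which the jaws open and shut, and the axes are right-handed (so a half turn about z gives the same grasp; the last joint's range is limited). The gripper opens to 92 mm and grips with 3 to 60 N. Pads are 20 mm wide; open, the fingers measure 128 mm over their backs; the gripper's body (75 mm by 189 mm) begins 69 mm behind the grasp point.
Start: joints at [-1.316, 0.353, 1.633, -0, 1.155, -0.002], TCP at [158.74, -604.507, 214.583] pointing down, gripper open.
Joint ranges: [-2.63, 2.63], [-0.92, 2.1], [0.06, 2.66], [-1.3, 4.44], [0, 2.69], [-3.02, 3.02]. Speed limits (rad/s): [2.22, 2.22, 2.79, 3.14, 3.14, 3.14].

INTERFACE

Orientations are given as a unit quaternion [w, x, y, z].
In Python, from cell import state, read_camera, close_job, grip_point_offset gives the robot as it stands. The module is installed in compiled form; this text tells all that it offers.
- The arm moves only by the shell command python3 -m creep 'ROWS' [FORCE]. ROWS is JSON, a list of rows, each a list of 3 entries, a list of its own where there are three numbers: the shift along the tool's x, y, z in cm, then the turn, a rotation vector about the tool's x, y, z in degrees, then the finger opening in cm, from 0 to 9.19. In form: [[[dx, dy, dz], [wx, wy, wz], grip], ...]. A call has 1 to 10 rows; each row shifts and turns the pose as measured when the row begins, along the tool's axes as they then stand; what a row does not reach is not made up. A row lasts 1/8 s, in which the tool goes at most 62.5 mm and 10.7 degrees, less where a joint would pass 70% of its speed; a pose out of reach is approached as far as the arm can. A call is refused whole if a number of a shift passes 6.25 or a number of a turn 10.7, either way. A call with a gripper value outside its range is refused whole. The fingers move at their own pace and stop on an object; FORCE is the grip in N (left out, the last holds). Time passes only in rows, so rows that do not move let the fingers close. It gives the time, the measured TCP pose, the force and the opening at its end, in the units of the state.
- state(): the state, without advancing time (a new reading comes with each control period).
- read_camera(name): name is "scene" or "top"; returns a dict with "img" (400x640x3 uint8, red, green, blue), "range_z" (400x640 float32, mm along the optical axis (not along the pixel's ray), 0 where there is no reading), "fx", "fy", "cx", "cy" (pixels), "eye" and "rotation" of the camera in the world. Camera axes: x right, y up, looking along -z (the intrinsics and any distortion apply to the point x, -y, -z); pixel columns grow to the right and rows downward; lengths in mm; the calibration is good to about 2 mm. A picture is of the moment at which its call begins.
- close_job(): hands the job in, once; it reports no verdict.
The state is a dict: "time_s": time; "q": joint angles; "joint_vel": joint speeds; "tau": joint torques, N m; "tool_pos": TCP position; "ee_rot": TCP orientation; "force": force on the tool from outside, world axes, zero at the start; "moment": the same for the moment, N m; "opening": finger opening in mm.
Only numpy, scipy, OpenCV 4.12 (cv2) and the standard library are available. Lean on these libraries where they do the work, as an engineer would, in place of code of your own. Each camera call takes 0.05 s, during which the arm holds its last target.

TASK

The lid springs of the small white sample cabinet are to be checked. Swing its front door wide open by the handle (the metal tab on the door's top edge keeps the lid shut) and leave it open, then raise the lid by its bar handle past its balance point without letting it spring right open, ease it back down and finish while still holding it, steady, just below the balance point (within about ten degrees). Leave the bottles and the beaker beside the cabinet alone.

Things in the scene. Friction and masses are not known exactly. Their poses are not given: they have to be found in the camera images.
- cabinet: White sheet-metal sample cabinet, 170 deep (x) x 150 wide (y) x 160 high with door and lid, fixed to the bench on four feet. Origin: centre of its underside at bench height; its x axis points from the front (door) to the back (lid hinge), y to its left, z up. The lid's top is 150 mm above the bench when shut.
- cabinet_door (a joint): Front door angle, rad: 0 shut, grows as it swings open towards the robot, stop at 1.8. The hinge is upright at the front left edge; the free end is on the right. It swings freely with slight friction (about 0.04 N m) and stays where it is left. A steel tab 70 mm wide on its top edge (top 160 mm above the bench) reaches 14 mm over the lid's front edge and blocks the lid while the door is shut. Wide open means 1.05 (60 degrees) or more.
- door_handle (a point): Grip point on the door's upright round bar handle (10 mm thick, on two stand-offs, 40 mm in front of the door's middle plane: 28 mm of free space behind the bar). The bar stands from 86 to 153 mm above the bench and is 114 mm from the hinge axis, measured along the door; this point is on the bar's axis, 128 mm above the bench, so the bar reaches 25 mm above it. Axes turn with the door; at joint value 0 they are the cabinet's.
- door_hinge (a point): Point on the door's upright hinge axis, 128 mm above the bench. Seen from above the door opens clockwise about it.
- cabinet_lid (a joint): Lid angle, rad: 0 shut (level), grows as the front edge rises, stop at 1.5. Torsion springs carry part of the 0.8 kg lid; its balance point is at 0.70 (40 degrees). Below it the lid falls shut by itself, above it the springs carry it open to the stop. The moment about the hinge is small: 0.11 N m closing at 0, zero at 0.70, 0.24 N m opening at 1.2; hinge friction under 0.01 N m (2 N or less at the handle).
- lid_handle (a point): Middle of the lid's round bar handle: a bar 10 mm thick along the cabinet's y axis, 90 mm long between two posts, on top of the lid near its front. The bar's axis lies 31 mm above the lid's top face (26 mm clear beneath the bar), 135 mm in front of the hinge axis and, in the lid's own frame, 36 mm above it. Axes turn with the lid; at joint value 0 they are the cabinet's.
- lid_hinge (a point): Middle of the lid's level hinge axis, which runs along the cabinet's y axis at its back edge, 145 mm above the bench.
- brown_bottle: Small brown bottle with a screw cap, 33 mm across, 62 high, loose, standing to the left of the cabinet; leave alone. Origin under its centre.
- dropper: Small white dropper bottle, 28 mm across, 70 high, loose, standing to the right of the cabinet; leave alone. Origin under its centre.
- beaker: Clear beaker, 56 mm across, 69 high, loose, standing near the front edge to the left of the cabinet; leave alone. Origin under its centre.

How it is judged (in metres and radians):
On the way, in this order (a step that is already met when the one before it is completed fails the run):
1. the door is wide open (1.05 rad or more) while the lid is still shut (value of joint cabinet_door above 1.05 rad and value of joint cabinet_lid below 0.1 rad), for 0.2 s.
2. the lid is raised past its balance point (above 0.72 rad) (value of joint cabinet_lid above 0.72 rad), for 0.1 s.
At the end, for the whole second after the job is handed in: the fingers are holding the lid (touching it with more than 0.1 N) steady (under 0.05 rad/s) between 0.50 and 0.685 rad, just below its balance point at 0.70, and the door is still open by 1.05 rad or more (value of joint cabinet_lid between 0.5 and 0.685 rad and velocity of joint cabinet_lid between -0.05 and 0.05 rad/s and contact force between the fingers and cabinet_lid above 0.1 N and value of joint cabinet_door above 1.05 rad); the arm keeps its last pose, push and grip.
It fails at once if the lid springs right open (beyond 1.35 rad) (value of joint cabinet_lid above 1.35 rad).
It fails at once if a bottle or the beaker is pushed more than 30 mm or tipped (distance of any of brown_bottle, dropper, beaker from where it was at the start of the episode above 0.03 m or angle between any of brown_bottle, dropper, beaker's own z axis and vertical above 0.5 rad).
It also fails if it takes over 45 s, if anything falls off the work surface, if the arm or the gripper's body presses on something with over 40 N, if the wrist force passes 120 N, or if a joint passes its speed limit or range.

## Working session

There is one attempt and no reset: what is moved stays moved. The work goes in short steps, Python scripts to look and compute and a shell command to move; the robot and the scene stay as the last step left them, time stands still between calls to the robot, and variables do not carry over. Pictures are saved under pics/ and viewed, and the job is handed in when it is done.

```bash
mkdir -p pics
python3 - <<'E'
from cell import *
import cv2,pickle
print(state(),grip_point_offset)
for n in("scene","top"):
    c=read_camera(n);cv2.imwrite(f"pics/{n}0.png",c["img"][:,:,::-1]);pickle.dump(c,open(f"{n}0.pkl","wb"))
    print({k:c[k] for k in c if k not in("img","range_z")})
E
```

```text
{'time_s': 0.0, 'q': array([-1.31640616e+00,  3.53646992e-01,  1.63414122e+00,  4.44755490e-06,
        1.15518925e+00, -2.42164229e-03]), 'joint_vel': array([ 0.00016589, -0.00061992, -0.00054579, -0.00060024, -0.00137543,
        0.00054273]), 'tau': array([-6.45993932e-04, -5.93849301e+01, -3.34217584e+01,  6.98107202e-02,
        2.34476617e-02, -9.12855353e-05]), 'tool_pos': array([ 158.61144737, -604.02229555,  213.86138167]), 'ee_rot': array([-4.25813044e-04,  7.91832015e-01, -6.10738554e-01, -5.45998644e-04]), 'force': array([-0.13365689,  0.53558362, -0.3116094 ]), 'moment': array([0.01516112, 0.02588003, 0.04598406]), 'opening': 91.97048288907114} 18.700000000000003
{'fx': 430.56984530281966, 'fy': 430.56984530281966, 'cx': 325.14207539709184, 'cy': 206.9034455383399, 'eye': array([-278.88471688, -422.56728775,  554.97124313]), 'rotation': array([ 0.71051095,  0.46521258, -0.27699452, -0.44947244])}
{'fx': 469.34033993115156, 'fy': 469.34033993115156, 'cx': 316.614799435027, 'cy': 201.03897329607614, 'eye': array([ 400.19817084,   12.10901605, 1266.19820805]), 'rotation': array([-0.69870126, -0.04583261,  0.06134561,  0.71130348])}
```

View pics/scene0.png

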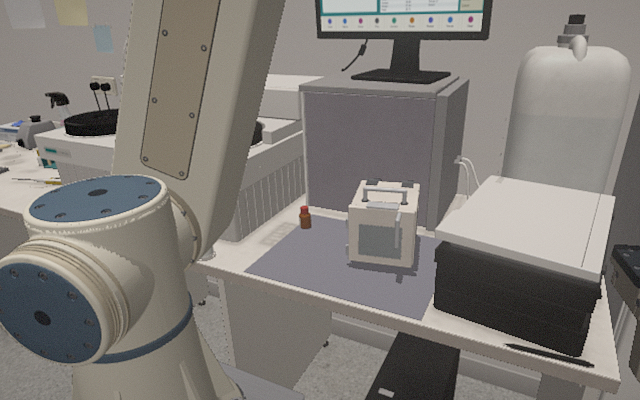

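View pics/top0.png

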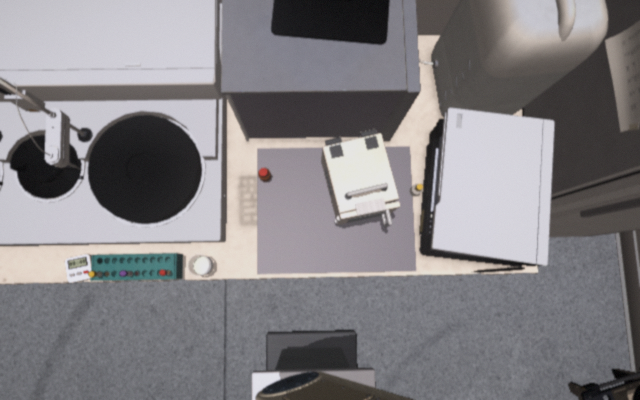

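```bash
cat > h.py <<'E'
import numpy as np,pickle,cv2
from scipy.spatial.transform import Rotation as R
def rot(q): return R.from_quat([q[1],q[2],q[3],q[0]])
def cloud(c):
    v,u=np.mgrid[:400,:640];z=c["range_z"]
    p=np.stack([(u-c["cx"])/c["fx"]*z,-(v-c["cy"])/c["fy"]*z,-z],-1)
    P=rot(c["rotation"]).apply(p.reshape(-1,3)).reshape(400,640,3)+c["eye"]
    P[z==0]=np.nan
    return P
def proj(c,X):
    p=rot(c["rotation"]).inv().apply(np.atleast_2d(X)-c["eye"])
    return np.stack([c["cx"]+c["fx"]*p[:,0]/-p[:,2],c["cy"]-c["fy"]*p[:,1]/-p[:,2]],-1)
E
python3 - <<'E'
from h import *
for n in("top","scene"):
    c=pickle.load(open(n+"0.pkl","rb"));P=cloud(c)
    uv={"top":[(264,174),(417,189),(202,265),(350,185),(366,190),(388,216),(300,240)],"scene":[(305,217),(375,240),(385,190),(398,230),(300,270)]}[n]
    for u,v in uv: print(n,u,v,P[v,u].round(1))
    m=(abs(P[...,2]-150)<6)&(P[...,0]>200)&(P[...,0]<800)&(abs(P[...,1])<300)
    if n=="top":m[:, :300]=0;m[:,410:]=0
    else: m[:,:340]=0;m[:,430:]=0
    q=P[m];print(len(q),q.mean(0),cv2.minAreaRect(q[:,:2].astype(np.float32)))
    m=(P[...,2]>170)&(P[...,2]<192)&(P[...,0]>300)&(P[...,0]<650)&(abs(P[...,1])<300)
    if n=="top":m[:, :300]=0;m[:,410:]=0
    else: m[:,:340]=0;m[:,430:]=0
    q=P[m];print("bar",len(q),q.mean(0),cv2.minAreaRect(q[:,:2].astype(np.float32)))
    img=c["img"]
    s=(slice(120,240),slice(300,440)) if n=="top" else (slice(165,285),slice(320,460))
    cv2.imwrite(f"pics/{n}z.png",cv2.resize(img[s][:,:,::-1],None,fx=5,fy=5,interpolation=cv2.INTER_CUBIC))
E
```

```text
top 264 174 [658.2 120.1  60.3]
top 417 189 [ 611.6 -279.5   62.8]
top 202 265 [426.  286.6  18.8]
top 350 185 [609.4 -96.2 146.1]
top 366 190 [ 589.5 -129.5  185.7]
top 388 216 [ 531.  -184.2  154.1]
top 300 240 [488.2  29.2  -1.1]
4363 [ 645.45073323 -120.0838039   149.70092982] ((639.9327392578125, -101.54631042480469), (263.8428039550781, 243.47242736816406), 1.307144284248352)
bar 179 [ 590.15237198 -131.07646326  183.93451077] ((591.3458862304688, -132.02801513671875), (11.081674575805664, 97.79537200927734), 13.040424346923828)
scene 305 217 [657.8 116.5  35.4]
scene 375 240 [ 536.8 -133.2   79. ]
scene 385 190 [ 591.7 -134.6  181.2]
scene 398 230 [ 511.8 -192.9  129. ]
scene 300 270 [462.3  24.6   1.1]
2001 [ 651.79697255 -120.54316865  151.27204944] ((642.8004150390625, -79.83052062988281), (289.1125793457031, 251.03282165527344), 5.979495525360107)
bar 224 [ 590.10170836 -133.20798421  182.52863745] ((590.4613647460938, -133.23545837402344), (11.850404739379883, 98.16124725341797), 12.253608703613281)
```

View pics/topz.png

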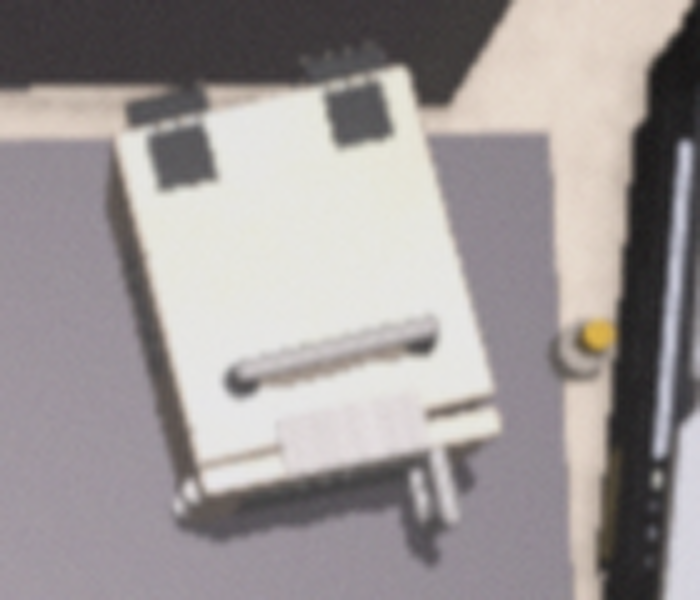

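View pics/scenez.png

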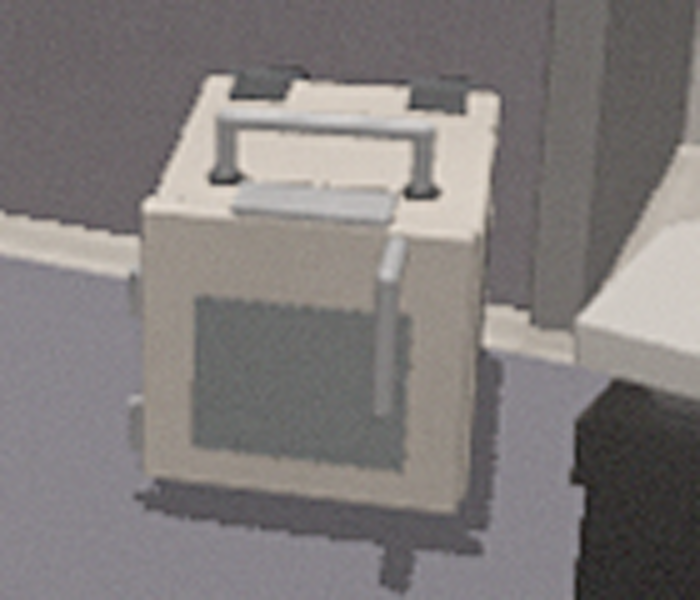

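Run:
```python
from h import *
yaw=np.radians(12.6);B=np.array([590.4,-132.7])
ex=np.array([np.cos(yaw),np.sin(yaw)]);ey=np.array([-ex[1],ex[0]])
for n in("top","scene"):
    c=pickle.load(open(n+"0.pkl","rb"));P=cloud(c)
    d=P[...,:2]-B; X=d@ex;Y=d@ey;Z=P[...,2]
    L=(abs(X)<250)&(abs(Y)<130)&(Z>40)&(Z<200)
    # lid outline
    m=L&(abs(Z-150)<5)&(X>-60)&(X<140)&(abs(Y)<85);print(n,"lid X",np.percentile(X[m],[1,99]),"Y",np.percentile(Y[m],[1,99]))
    m=L&(Z>55)&(Z<145)&(X<-10)&(X>-75)&(abs(Y)<90)
    h,e=np.histogram(X[m],bins=np.arange(-110,-10,4));print([(int(a),int(b)) for a,b in zip(e,h)])
    m2=L&(Z>90)&(Z<156)&(X<-70)&(Y<0)
    print("doorbar",m2.sum(),X[m2].mean(),Y[m2].mean(),np.percentile(X[m2],[5,50,95]),np.percentile(Y[m2],[5,50,95]),np.percentile(Z[m2],[5,95]), P[m2].mean(0), np.polyfit(Z[m2],X[m2],1),np.polyfit(Z[m2],Y[m2],1))
    m=L&(Z>55)&(Z<145)&(X<-10)&(abs(Y)<90)
    print("door Y",np.percentile(Y[m],[0,1,99,100]))
    m=L&(Z>155)&(X<0)&(Z<165);print("tab",m.sum(),X[m].min(),X[m].max(),Y[m].min(),Y[m].max())
    m=L&(Z>170)&(abs(X)<15);q=np.stack([X[m],Y[m]],1);print("lidbar",np.polyfit(Y[m],X[m],1),Y[m].min(),Y[m].max())
    # door hinge knuckles
    m=(abs(X)<120)&(Y>70)&(Y<95)&(Z>20)&(Z<140)&(X<-20);print("knuckle",m.sum(),np.median(X[m]),np.median(Y[m]))
```

```text
top lid X [-50.79562395 137.42616477] Y [-72.78039557  74.02475502]
[(-110, 0), (-106, 0), (-102, 0), (-98, 0), (-94, 0), (-90, 0), (-86, 0), (-82, 0), (-78, 2), (-74, 6), (-70, 6), (-66, 6), (-62, 6), (-58, 38), (-54, 144), (-50, 26), (-46, 9), (-42, 4), (-38, 16), (-34, 18), (-30, 7), (-26, 9), (-22, 7), (-18, 10)]
doorbar 148 -128.85127036996138 -87.41298901509303 [-179.06291643 -143.7594934   -72.73867564] [-128.82450414 -119.48143023  -33.5875733 ] [ 92.51194877 152.33065854] [ 483.72043821 -246.11583497  128.28963132] [   0.30567334 -168.06599071] [   0.33328902 -130.17051403]
door Y [-72.40850306 -70.18657594  80.61662561  82.53820846]
tab 463 -174.842437758734 -0.08195200506719467 -129.2190028838371 74.64778654538419
lidbar [-0.00499328  0.1206805 ] -48.44155961006572 49.332734148385406
knuckle 70 -42.13626944348063 74.95632619837912
scene lid X [-53.06834243 138.43091105] Y [-75.05437662  71.60004642]
[(-110, 0), (-106, 0), (-102, 0), (-98, 0), (-94, 0), (-90, 0), (-86, 0), (-82, 0), (-78, 0), (-74, 1), (-70, 1), (-66, 2), (-62, 1), (-58, 44), (-54, 1085), (-50, 948), (-46, 111), (-42, 4), (-38, 5), (-34, 34), (-30, 17), (-26, 1), (-22, 1), (-18, 1)]
doorbar 304 -132.78294105918195 -84.51641344162095 [-179.60017643 -164.36523347  -83.79170001] [-128.86593392 -118.59570588  -35.24651388] [ 93.73263153 152.07128834] [ 479.2515865  -244.1466857   124.54180559] [   0.32519244 -173.2829951 ] [   0.22550962 -112.60178873]
door Y [-76.30172468 -75.24013601  75.38026144  80.1233169 ]
tab 415 -173.82525385530784 -0.22658252073252375 -128.98613117718884 72.87049158839366
lidbar [-0.00447396 -0.40384797] -49.619878490868295 48.534824249359716
knuckle 127 -45.8894020372786 74.08103690658385
```

```bash
python3 - <<'E'
from h import *
yaw=np.radians(12.85);B=np.array([590.4,-132.7])
ex=np.array([np.cos(yaw),np.sin(yaw)]);ey=np.array([-ex[1],ex[0]])
for n in("top","scene"):
    c=pickle.load(open(n+"0.pkl","rb"));P=cloud(c)
    d=P[...,:2]-B; X=d@ex;Y=d@ey;Z=P[...,2]
    m=(X<-72)&(X>-100)&(Y<-15)&(Y>-65)&(Z>80)&(Z<160)
    print(m.sum(),np.percentile(X[m],[5,50,95]),np.percentile(Y[m],[5,50,95]),np.percentile(Z[m],[5,95]),P[m].mean(0))
    m=(X<-45)&(X>-60)&(abs(Y)<65)&(Z>30)&(Z<70);print("door slope",np.polyfit(Y[m],X[m],1) if m.sum()>20 else m.sum())
    m=(abs(X)<120)&(Y>76)&(Y<95)&(Z>20)&(Z<140)&(X<-20);print("knuckle",m.sum(),np.percentile(X[m],[5,50,95]),Y[m].max())
E
tail -c 300 /dev/null
```

```text
67 [-90.75383324 -81.95643821 -73.18676936] [-41.63376747 -35.50196595 -32.88439187] [ 87.47253578 153.84557716] [ 518.45385614 -186.29551423  126.4832189 ]
door slope [ 4.44755666e-02 -5.34734503e+01]
knuckle 27 [-47.70363024 -44.00553452 -39.44695915] 82.73081207402896
150 [-90.51876681 -87.61201667 -78.61474813] [-43.1229288  -38.7464844  -34.09333016] [ 89.45417601 153.51474692] [ 514.42790318 -189.82277058  123.62685043]
door slope [ 3.53942822e-02 -5.03555348e+01]
knuckle 43 [-47.22813564 -44.08027003 -36.81272297] 81.03016744365357
```

Run:
```python
from h import *
c=pickle.load(open("top0.pkl","rb"));P=cloud(c)
Z=P[...,2];X=P[...,0];Y=P[...,1]
for x in range(360,860,40):
    print(x,[ (lambda m:int(np.nanmax(Z[m])) if m.any() else -999)((abs(X-x)<20)&(abs(Y-y)<20)) for y in range(240,-621,-40)])
```

```text
360 [-733, -739, -735, -738, -735, -738, -738, -737, -736, -738, -735, -739, -733, -737, -738, -739, -735, -733, -738, -738, -731, -739]
400 [5, 4, 5, 7, 7, 7, 5, 6, 6, 6, 6, 8, 6, 7, 4, 6, 5, 146, 180, 181, 179, 5]
440 [59, 6, 5, 6, 6, 6, 6, 8, 8, 5, 6, 8, 7, 180, 181, 182, 184, 182, 183, 181, 181, -999]
480 [237, 235, 5, 7, 5, 9, 7, 6, 7, 6, 7, 8, 7, 182, 183, 182, 182, 181, 181, 182, 181, -999]
520 [236, 237, 8, 7, 7, 7, 6, 8, 161, 162, 151, 156, 8, 182, 182, 184, 182, 183, 182, 183, 182, 401]
560 [269, 238, 6, 7, 7, 6, 7, 146, 189, 180, 165, 160, 5, 180, 182, 182, 182, 183, 183, 182, 182, 394]
600 [273, 236, 7, 7, 6, 7, 6, 154, 187, 190, 190, 155, 6, 76, 182, 182, 181, 181, 182, 182, 182, -999]
640 [274, 269, 7, 63, 7, 5, 5, 153, 154, 154, 154, 155, 6, 68, 182, 181, 183, 183, 182, 182, 182, 177]
680 [272, 270, 6, 64, 7, 6, 7, 156, 156, 157, 154, 154, 8, 6, 182, 181, 181, 182, 182, 182, 181, 377]
720 [272, 271, 7, 8, 5, 7, 6, 154, 155, 155, 156, 151, 7, 7, 181, 182, 181, 181, 183, 182, 181, 382]
760 [306, 298, 379, 380, 380, 378, 380, 379, 379, 380, 378, 378, 369, 5, 181, 185, 182, 181, 181, 182, 183, 390]
800 [360, 360, 381, 379, 379, 380, 379, 379, 379, 380, 379, 380, 370, 5, 179, 402, 446, 445, 441, 432, 415, 398]
840 [360, 359, 379, 379, 379, 379, 379, 377, 388, 389, 388, 379, 372, 5, 6, 453, 463, 472, 488, 464, 459, 409]
```

```bash
cat >> h.py <<'E'
def delta(target,Rt=None):
    """tool-frame shift cm (and rotvec deg) from the present pose to world TCP target"""
    from cell import state
    s=state();r=rot(s["ee_rot"])
    print("t",round(s["time_s"],2),"tcp",s["tool_pos"].round(1),"x",r.as_matrix()[:,0].round(3),"z",r.as_matrix()[:,2].round(3),"open",round(s["opening"],1),"F",s["force"].round(1),"q",s["q"].round(2))
    d=r.inv().apply(np.array(target)-s["tool_pos"])/10
    print("shift cm",d.round(2))
    if Rt is not None:
        print("turn deg",np.degrees((r.inv()*R.from_matrix(Rt)).as_rotvec()).round(2))
def down(az,tilt=0,taz=None):
    """tool axes: x at azimuth az deg, z down; """
    a=np.radians(az);x=np.array([np.cos(a),np.sin(a),0]);z=np.array([0,0,-1.]);return np.stack([x,np.cross(z,x),z],1)
E
python3 -m creep '[[[-3.1,-4.5,-0.4],[0,0,0],4.5],[[-3.1,-4.5,-0.4],[0,0,0],4.5],[[-3.1,-4.5,-0.4],[0,0,0],4.5],[[-3.1,-4.5,-0.4],[0,0,0],4.5],[[-3.1,-4.5,-0.4],[0,0,0],4.5],[[-3.1,-4.5,-0.4],[0,0,0],4.5],[[-3.1,-4.5,0],[0,0,0],4.5],[[-3.1,-4.5,0],[0,0,0],4.5]]' 20
python3 -c "
from h import *
delta([515.9,-188.7,200],down(-77.15))"
```

```text
time_s: 1.1
tool_pos: [449.5, -265.0, 236.8]
ee_rot: [-0.001, 0.79, -0.613, -0.001]
force: [0.9, -0.9, 0.5]
opening: 44.8
t 1.1 tcp [ 449.5 -265.   236.8] x [ 0.247 -0.969 -0.003] z [-0.001  0.003 -1.   ] open 44.8 F [ 0.9 -0.9  0.5] q [-0.54  0.17  1.83  0.    1.15  0.78]
shift cm [-5.74 -8.32  3.7 ]
turn deg [0.03 0.19 1.48]
```

```bash
python3 -m creep '[[[-3,-4.2,0.5],[0,0,1.5],3.5],[[-2.8,-4.2,0.5],[0,0,0],3.5],[[0,0,0],[0,0,0],3.5],[[0,0,0],[0,0,0],3.5]]'
python3 - <<'E'
from h import *
from cell import read_camera
delta([515.9,-188.7,115],down(-77.15))
for n in("top","scene"):
    c=read_camera(n);s=(slice(120,240),slice(300,440)) if n=="top" else (slice(145,265),slice(320,460))
    print(proj(c,[[515.9,-188.7,128],[515.9,-188.7,153]]))
    cv2.imwrite(f"pics/{n}1.png",cv2.resize(c["img"][s][:,:,::-1],None,fx=5,fy=5,interpolation=cv2.INTER_CUBIC))
E
```

```text
time_s: 1.6
tool_pos: [520.4, -183.2, 225.9]
ee_rot: [-0.001, 0.783, -0.622, -0.002]
force: [-0.5, -0.7, 0.3]
opening: 34.9
t 1.6 tcp [ 520.4 -183.2  225.9] x [ 0.226 -0.974 -0.004] z [-0.003  0.003 -1.   ] open 34.9 F [-0.5 -0.7  0.3] q [-0.34  0.23  1.78  0.    1.14  1.  ]
shift cm [ 0.48  0.54 11.09]
turn deg [0.1  0.22 0.22]
[[388.27422326 223.39771611]
 [390.06637755 222.30789727]]
[[396.67052348 229.23797675]
 [397.1938783  218.70215034]]
```

View pics/scene1.png

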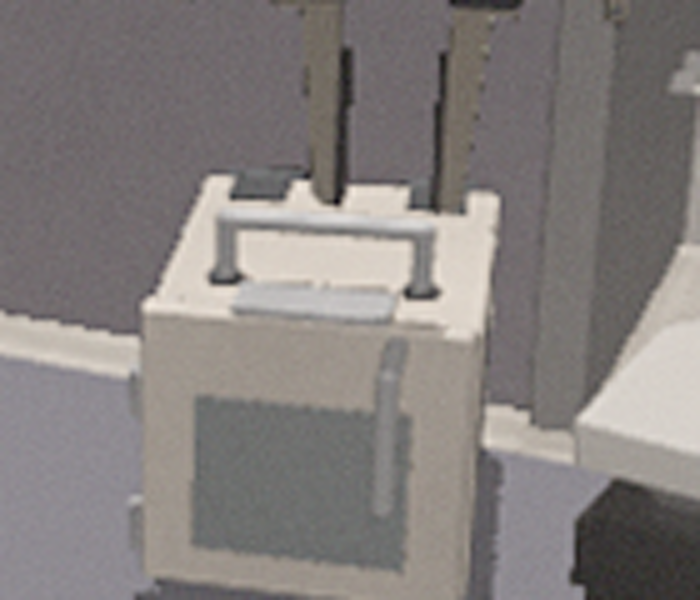

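```bash
python3 -m creep '[[[0.5,0.55,0.5],[0,0,0],3.5],[[0,0,2.5],[0,0,0],3.5],[[0,0,2.5],[0,0,0],3.5],[[0,0,2.5],[0,0,0],3.5],[[0,0,2.5],[0,0,0],3.5],[[0,0,0],[0,0,0],3.5]]'
python3 -c "
from h import *
delta([515.9,-188.7,115],down(-77.15))"
```

```text
time_s: 2.45
tool_pos: [511.0, -197.0, 118.5]
ee_rot: [-0.0, 0.78, -0.626, -0.001]
force: [-0.5, -0.9, 0.1]
opening: 35.1
t 2.45 tcp [ 511.  -197.   118.5] x [ 0.216 -0.976 -0.002] z [-0.001  0.002 -1.   ] open 35.1 F [-0.5 -0.9  0.1] q [-0.37  0.35  1.88  0.    0.91  0.98]
shift cm [-0.7  -0.65  0.35]
turn deg [ 0.04  0.11 -0.35]
```

```bash
python3 -m creep '[[[-0.5,-0.5,0.2],[0,0,0],3.5],[[0,0,0],[0,0,0],3.5]]'
python3 - <<'E'
from h import *
from cell import read_camera
delta([515.9,-188.7,115],down(-77.15))
for n in("top","scene"):
    c=read_camera(n);s=(slice(120,240),slice(300,440)) if n=="top" else (slice(145,265),slice(320,460))
    cv2.imwrite(f"pics/{n}2.png",cv2.resize(c["img"][s][:,:,::-1],None,fx=5,fy=5,interpolation=cv2.INTER_CUBIC))
E
```

```text
time_s: 2.7
tool_pos: [515.4, -191.9, 118.0]
ee_rot: [-0.001, 0.779, -0.627, -0.0]
force: [-0.2, -0.6, -0.3]
opening: 35.0
t 2.7 tcp [ 515.4 -191.9  118. ] x [ 0.215 -0.977 -0.001] z [ 0.001  0.001 -1.   ] open 35.0 F [-0.2 -0.6 -0.3] q [-0.36  0.35  1.88  0.    0.91  0.99]
shift cm [-0.31 -0.12  0.3 ]
turn deg [-0.05  0.05 -0.45]
```

View pics/scene2.png

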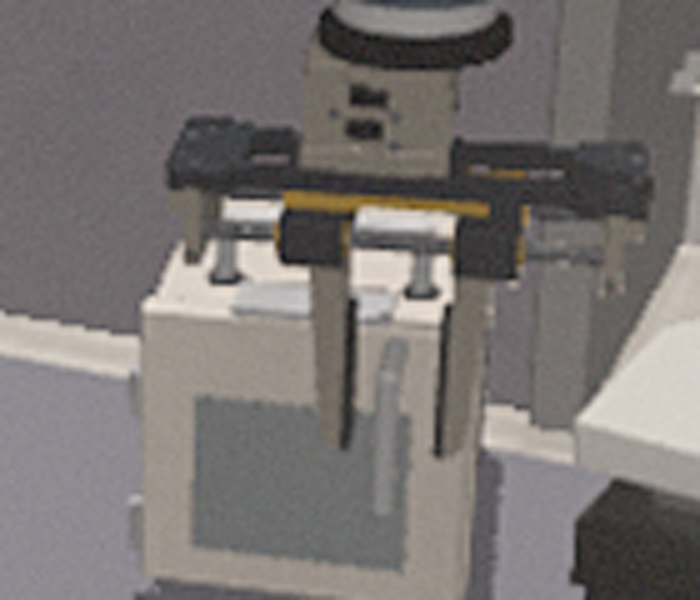

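The fingers straddle the door bar (bar at about scene px (397,228), finger tips at (389,234) and (408,236)). Closing.

```bash
python3 -m creep '[[[-0.15,0,0.1],[0,0,0],0.5],[[0,0,0],[0,0,0],0.5],[[0,0,0],[0,0,0],0.5],[[0,0,0],[0,0,0],0.5]]' 15
python3 - <<'E'
from h import *
H=np.array([530.1,-68.5]);delta([515.9,-188.7,115],down(-77.15))
v=np.array([515.9,-188.7])-H
# constant tool-frame step: rotating with door by d deg
for d in(6,8,10):
    a=np.radians(-d);M=np.array([[np.cos(a),-np.sin(a)],[np.sin(a),np.cos(a)]]);w=M@v-v
    print(d,R.from_matrix(down(-77.15)).inv().apply([*w,0])/10)
E
```

```text
time_s: 3.3
tool_pos: [515.7, -188.9, 118.1]
ee_rot: [-0.002, 0.779, -0.627, 0.0]
force: [-0.9, -3.7, -1.3]
opening: 9.6
t 3.3 tcp [ 515.7 -188.9  118.1] x [ 0.214 -0.977 -0.002] z [ 0.003  0.003 -1.   ] open 9.6 F [-0.9 -3.7 -1.3] q [-0.36  0.35  1.88  0.    0.91  1.  ]
shift cm [-0.01 -0.02  0.31]
turn deg [-0.18  0.14 -0.46]
6 [-0.48661052  1.16972638  0.        ]
8 [-0.67569436  1.54752406  0.        ]
10 [-0.87784796  1.91849266  0.        ]
```

```bash
python3 -m creep '[[[-0.2,0.5,0],[0,0,2.5],0.5],[[-0.4,1.0,0],[0,0,5],0.5],[[-0.4,1.0,0],[0,0,5],0.5],[[-0.4,1.0,0],[0,0,5],0.5],[[-0.4,1.0,0],[0,0,5],0.5]]'
cat >> h.py <<'E'
def door():
    from cell import state
    s=state();d=s["tool_pos"][:2]-np.array([530.1,-68.5]);a0=np.arctan2(-120.2,-14.2)
    a=np.degrees((a0-np.arctan2(d[1],d[0]))%(2*np.pi));r=rot(s["ee_rot"]).as_matrix()[:,0]
    az=np.degrees(np.arctan2(r[1],r[0]))
    print("radius",np.hypot(*d),"door deg",a,"tool turned",(-77.15-az)%360)
    delta([*s["tool_pos"][:2],118])
E
python3 -c "
from h import *
door()"
```

```text
time_s: 3.92
tool_pos: [471.0, -173.0, 118.0]
ee_rot: [0.003, -0.637, 0.771, -0.001]
force: [2.6, 3.2, -2.0]
opening: 9.2
radius 120.02097406542774 door deg 22.751263500329486 tool turned 23.68898768326069
t 3.92 tcp [ 471. -173.  118.] x [-0.188 -0.982 -0.005] z [ 0.006  0.004 -1.   ] open 9.2 F [ 2.6  3.2 -2. ] q [-0.36  0.28  1.98  0.01  0.87  1.4 ]
shift cm [0. 0. 0.]
```

Tracking well.

```bash
python3 -m creep '[[[-0.4,1.0,0],[0,0,5],0.5],[[-0.4,1.0,0],[0,0,5],0.5],[[-0.4,1.0,0],[0,0,5],0.5],[[-0.4,1.0,0],[0,0,5],0.5],[[-0.4,1.0,0],[0,0,5],0.5]]'
python3 -c "
from h import *
door()"
```

```text
time_s: 4.55
tool_pos: [432.4, -135.8, 118.0]
ee_rot: [0.005, -0.448, 0.894, -0.001]
force: [3.4, 1.5, -3.7]
opening: 9.5
radius 118.61822516111671 door deg 48.6991436798172 tool turned 49.573348087605
t 4.55 tcp [ 432.4 -135.8  118. ] x [-0.598 -0.802 -0.008] z [ 0.01   0.003 -1.   ] open 9.5 F [ 3.4  1.5 -3.7] q [-0.31  0.21  2.09  0.01  0.84  1.89]
shift cm [-0. -0. -0.]
```

```bash
python3 -m creep '[[[-0.3,1.0,0],[0,0,5],0.5],[[-0.3,1.0,0],[0,0,5],0.5],[[-0.35,1.0,0],[0,0,5],0.5],[[-0.35,1.0,0],[0,0,5],0.5],[[-0.35,1.0,0],[0,0,5],0.5],[[-0.2,0.5,0],[0,0,2.5],0.5],[[0,0,0],[0,0,0],0.5],[[0,0,0],[0,0,0],0.5]]'
python3 -c "
from h import *
door()"
```

```text
time_s: 5.55
tool_pos: [413.4, -81.6, 118.0]
ee_rot: [0.009, -0.216, 0.976, -0.001]
force: [0.2, 1.1, -1.1]
opening: 9.8
radius 117.47691386312052 door deg 76.86964252991785 tool turned 77.88907717825077
t 5.55 tcp [413.4 -81.6 118. ] x [-0.906 -0.422 -0.017] z [ 0.018  0.002 -1.   ] open 9.8 F [ 0.2  1.1 -1.1] q [-0.2   0.16  2.15  0.01  0.81  2.5 ]
shift cm [-0. -0. -0.]
```

```bash
python3 -m creep '[[[0,0,0],[0,0,0],3],[[0,0,0],[0,0,0],3],[[0,0,-1.5],[0,0,0],3],[[0,0,-3],[0,0,0],3],[[0,0,-3],[0,0,0],3],[[0,0,-3],[0,0,0],3],[[0,0,-3],[0,0,0],3],[[0,0,0],[0,0,0],3]]'
python3 - <<'E'
from h import *
from cell import read_camera
door()
for n in("top","scene"):
    c=read_camera(n)
    s=(slice(120,280),slice(280,440)) if n=="top" else (slice(130,290),slice(300,460))
    cv2.imwrite(f"pics/{n}3.png",cv2.resize(c["img"][s][:,:,::-1],None,fx=3.7,fy=3.7,interpolation=cv2.INTER_CUBIC))
    pickle.dump(c,open(n+"3.pkl","wb"))
E
```

```text
time_s: 6.55
tool_pos: [410.7, -83.2, 257.2]
ee_rot: [0.009, -0.216, 0.976, -0.001]
force: [0.1, -1.1, -0.6]
opening: 29.9
radius 120.298942328314 door deg 76.22779712279076 tool turned 77.86910810098499
t 6.55 tcp [410.7 -83.2 257.2] x [-0.906 -0.422 -0.017] z [ 0.018  0.001 -1.   ] open 29.9 F [ 0.1 -1.1 -0.6] q [-0.21 -0.04  2.    0.01  1.16  2.5 ]
shift cm [ 0.23  0.09 13.92]
```

View pics/scene3.png

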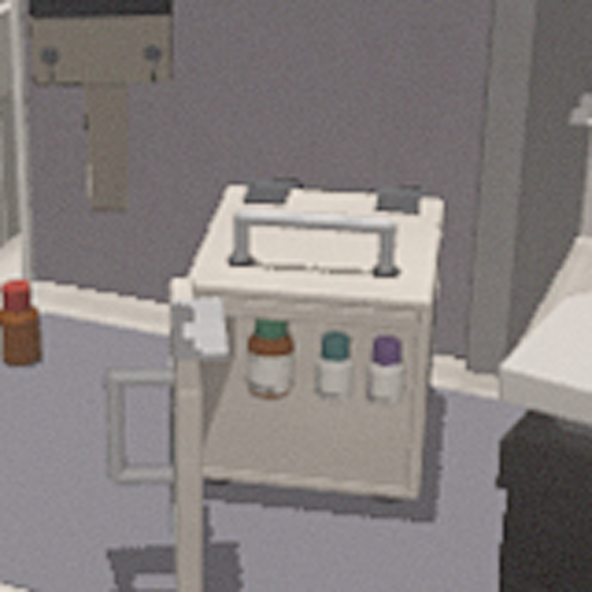

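View pics/top3.png

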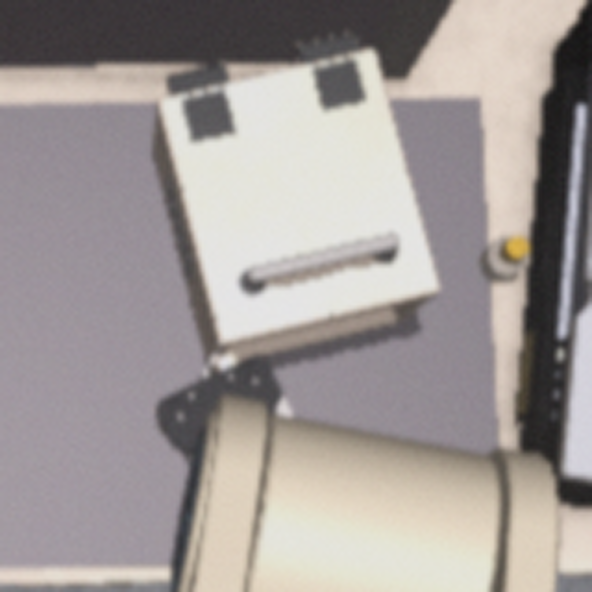

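```bash
cat >> h.py <<'E'
YAW=np.radians(12.85);EX=np.array([np.cos(YAW),np.sin(YAW),0]);UP=np.array([0,0,1.]);BAR=np.array([590.4,-132.7,181.])
def tool(adeg):
    a=np.radians(adeg);z=np.sin(a)*EX-np.cos(a)*UP;x=-(np.cos(a)*EX+np.sin(a)*UP);return np.stack([x,np.cross(z,x),z],1)
def barat(t):
    hz=BAR+135*EX-36*UP;return hz+(-135*np.cos(t)+36*np.sin(t))*EX+(135*np.sin(t)+36*np.cos(t))*UP
def lidstep(back,adeg=20,t=0,d=15):
    T=tool(adeg);delta(barat(t)+T[:,2]*(d-back),T)
E
python3 -c "
from h import *
print(tool(20))
lidstep(70)"
```

```text
[[-0.91615863 -0.22239939  0.33345447]
 [-0.20898707  0.97495565  0.07606507]
 [-0.34202014  0.         -0.93969262]]
t 6.65 tcp [409.2 -82.9 254.9] x [-0.906 -0.422 -0.014] z [ 0.014  0.002 -1.   ] open 29.9 F [-0.5  0.  -0.3] q [-0.21 -0.03  2.01  0.01  1.15  2.5 ]
shift cm [-12.45 -11.76   2.44]
turn deg [  1.95 -19.12  12.03]
```

```bash
python3 -m creep '[[[0,0,0],[0.7,-6.5,4],2.4],[[0,0,0],[0.7,-6.5,4],2.4],[[0,0,0],[0.7,-6.5,4],2.4],[[0,0,0],[0,0,0],2.4]]'
python3 -c "
from h import *
lidstep(70)"
```

```text
time_s: 7.15
tool_pos: [406.6, -82.2, 249.0]
ee_rot: [0.176, -0.107, 0.978, 0.021]
force: [-0.5, 1.0, -0.0]
opening: 23.8
t 7.15 tcp [406.6 -82.2 249. ] x [-0.915 -0.202 -0.349] z [ 0.34   0.078 -0.937] open 23.8 F [-0.5  1.  -0. ] q [-0.37 -0.21  2.22  0.27  0.85  2.4 ]
shift cm [-13.47  -8.92   6.73]
turn deg [ 0.03  0.42 -0.39]
```

```bash
python3 -m creep '[[[-3.3,-2.2,1.6],[0,0,0],2.4],[[-3.3,-2.2,1.6],[0,0,0],2.4],[[-3.3,-2.2,1.6],[0,0,0],2.4],[[-2.5,-1.7,1.2],[0,0,0],2.4],[[0,0,0],[0,0,0],2.4],[[0,0,0],[0,0,0],2.4]]'
python3 -c "
from h import *
lidstep(70);lidstep(0)"
```

```text
time_s: 7.9
tool_pos: [563.5, -133.8, 229.0]
ee_rot: [0.167, -0.112, 0.979, 0.021]
force: [-0.5, -0.4, -0.1]
opening: 24.4
t 7.9 tcp [ 563.5 -133.8  229. ] x [-0.919 -0.211 -0.332] z [ 0.322  0.079 -0.943] open 24.4 F [-0.5 -0.4 -0.1] q [-0.35  0.13  1.95  0.26  0.8   2.41]
shift cm [-0.84 -0.5  -0.09]
turn deg [ 0.29 -0.63  0.09]
t 7.9 tcp [ 563.5 -133.8  229. ] x [-0.919 -0.211 -0.332] z [ 0.322  0.079 -0.943] open 24.4 F [-0.5 -0.4 -0.1] q [-0.35  0.13  1.95  0.26  0.8   2.41]
shift cm [-0.91 -0.53  6.9 ]
turn deg [ 0.29 -0.63  0.09]
```

```bash
python3 -m creep '[[[-0.9,-0.5,0],[0.3,-0.6,0],2.4],[[0,0,1.5],[0,0,0],2.4],[[0,0,1.5],[0,0,0],2.4],[[0,0,0],[0,0,0],2.4],[[0,0,0],[0,0,0],2.4]]'
python3 - <<'E'
from h import *
from cell import read_camera
lidstep(0)
c=read_camera("scene");s=(slice(130,250),slice(320,460))
cv2.imwrite(f"pics/scene4.png",cv2.resize(c["img"][s][:,:,::-1],None,fx=5,fy=5,interpolation=cv2.INTER_CUBIC))
E
```

```text
time_s: 8.52
tool_pos: [582.2, -133.5, 201.6]
ee_rot: [0.172, -0.111, 0.979, 0.019]
force: [0.2, 0.5, -0.0]
opening: 24.2
t 8.53 tcp [ 582.2 -133.5  201.6] x [-0.916 -0.212 -0.34 ] z [ 0.332  0.076 -0.94 ] open 24.2 F [ 0.2  0.5 -0. ] q [-0.34  0.18  1.95  0.28  0.73  2.4 ]
shift cm [-0.07 -0.1   3.71]
turn deg [ 0.01 -0.1   0.14]
```

View pics/scene4.png

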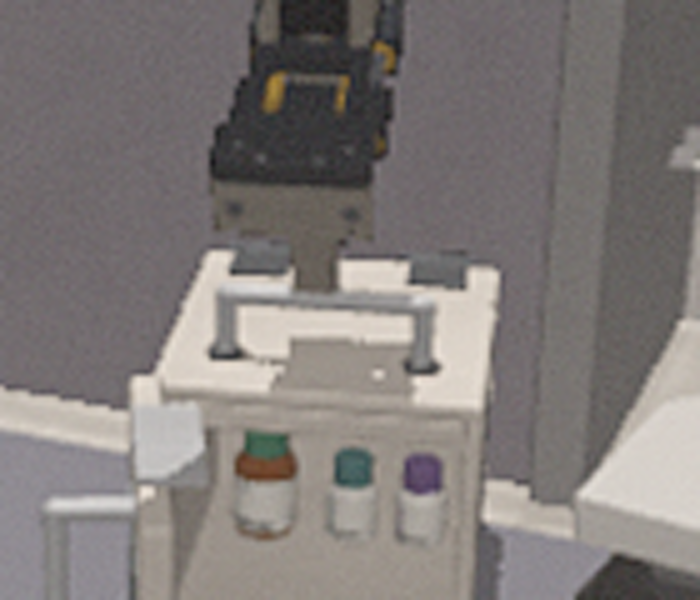

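The fingers are over the middle of the lid bar (scene px (384,188)), and the door is still open. Going down.

```bash
python3 -m creep '[[[-0.05,-0.1,1.2],[0,0,0],2.4],[[0,0,1.2],[0,0,0],2.4],[[0,0,0.9],[0,0,0],2.4],[[0,0,0],[0,0,0],2.4]]'
python3 -c "
from h import *
lidstep(0)"
```

```text
time_s: 9.07
tool_pos: [594.6, -131.9, 168.7]
ee_rot: [0.172, -0.111, 0.979, 0.019]
force: [-0.9, 0.4, 0.5]
opening: 24.4
t 9.07 tcp [ 594.6 -131.9  168.7] x [-0.916 -0.211 -0.341] z [ 0.332  0.076 -0.94 ] open 24.4 F [-0.9  0.4  0.5] q [-0.33  0.24  1.96  0.29  0.66  2.38]
shift cm [-0.02  0.01  0.19]
turn deg [-0.   -0.09  0.13]
```

```bash
python3 -m creep '[[[0,0,0.15],[0,0,0],0.5],[[0,0,0],[0,0,0],0.5],[[0,0,0],[0,0,0],0.5],[[0,0,0],[0,0,0],0.5]]' 20
python3 - <<'E'
from h import *
lidstep(0)
T=tool(20)
for a,b in [(i/10,(i+1)/10) for i in range(8)]: print(a,(T.T@(barat(b)-barat(a))/10).round(2))
E
```

```text
time_s: 9.57
tool_pos: [596.6, -131.6, 168.1]
ee_rot: [0.173, -0.111, 0.978, 0.019]
force: [1.5, 1.2, -1.7]
opening: 9.1
t 9.57 tcp [ 596.6 -131.6  168.1] x [-0.915 -0.211 -0.343] z [ 0.335  0.076 -0.939] open 9.1 F [ 1.5  1.2 -1.7] q [-0.32  0.25  1.96  0.3   0.66  2.38]
shift cm [0.15 0.03 0.08]
turn deg [-0.03  0.07  0.11]
0.0 [-0.86 -0.   -1.1 ]
0.1 [-0.96  0.   -1.01]
0.2 [-1.06 -0.   -0.91]
0.3 [-1.14  0.   -0.8 ]
0.4 [-1.22 -0.   -0.68]
0.5 [-1.28  0.   -0.56]
0.6 [-1.33  0.   -0.43]
0.7 [-1.37 -0.   -0.29]
```

```bash
cat >> h.py <<'E'
def lid():
    from cell import state
    s=state();z=rot(s["ee_rot"]).as_matrix()[:,2];b=s["tool_pos"]-13.8*z
    bar0=np.array([592,-132.5,181.]);v=b-(bar0+135*EX-36*UP);X=v@EX;Z=v[2]
    print("lid angle",np.arctan2(Z,-X)-np.arctan2(36,135),"radius",np.hypot(X,Z),"(139.7) F",s["force"].round(1),"open",round(s["opening"],1),"z",z.round(3))
E
python3 -m creep '[[[-0.45,0,-0.55],[0,0,0],0.5],[[-0.9,0,-1.05],[0,0,0],0.5],[[-1.0,0,-0.95],[0,0,0],0.5],[[0,0,0],[0,0,0],0.5]]'
python3 - <<'E'
from h import *
from cell import read_camera
lid()
c=read_camera("scene");s=(slice(130,250),slice(320,460))
cv2.imwrite(f"pics/scene5.png",cv2.resize(c["img"][s][:,:,::-1],None,fx=5,fy=5,interpolation=cv2.INTER_CUBIC))
E
```

```text
time_s: 10.07
tool_pos: [609.9, -128.6, 202.8]
ee_rot: [0.173, -0.111, 0.978, 0.019]
force: [1.3, 0.2, -2.8]
opening: 9.1
lid angle 0.26691960775298895 radius 140.51802181909974 (139.7) F [ 1.3  0.2 -2.8] open 9.1 z [ 0.334  0.075 -0.94 ]
```

View pics/scene5.png

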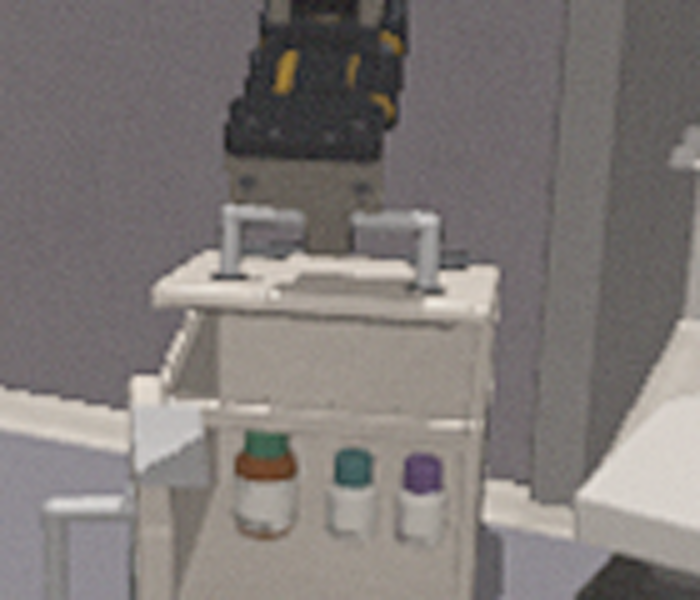

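The lid is rising with the gripper: its front edge is at about scene px (383,190), and the bar is held. Continuing.

```bash
python3 -m creep '[[[-1.1,0,-0.8],[0,0,0],0.5],[[-1.15,0,-0.75],[0,0,0],0.5],[[-1.2,0,-0.65],[0,0,0],0.5],[[0,0,0],[0,0,0],0.5]]'
python3 -c "
from h import *
lid()"
```

```text
time_s: 10.62
tool_pos: [633.4, -123.2, 235.2]
ee_rot: [0.171, -0.111, 0.979, 0.019]
force: [-2.9, -2.2, 0.7]
opening: 9.2
lid angle 0.5541743119863141 radius 141.81237764368092 (139.7) F [-2.9 -2.2  0.7] open 9.2 z [ 0.33   0.075 -0.941]
```

```bash
python3 -m creep '[[[-1.25,0,-0.45],[0,0,0],0.5],[[-1.3,0,-0.3],[0,0,0],0.5],[[-1.2,0,-0.2],[0,0,0],0.5],[[0,0,0],[0,0,0],0.5],[[0,0,0],[0,0,0],0.5]]'
python3 - <<'E'
from h import *
from cell import read_camera
lid()
for n in("scene","top"):
    c=read_camera(n);P=cloud(c)
    d=P-np.array([592,-132.5,0]);X=d@EX;Y=d[...,1]*EX[0]-d[...,0]*EX[1];Z=P[...,2]
    # lid plane points: side strips away from gripper
    m=(abs(Y)>52)&(abs(Y)<72)&(X>-40)&(X<140)&(Z>165)&(Z<300)
    # keep only lid top-ish points, robust line
    if m.sum()>20:
        l=cv2.fitLine(np.stack([X[m],Z[m]],1).astype(np.float32),cv2.DIST_HUBER,0,.01,.01).ravel()
        print(n,m.sum(),"lid slope angle",np.arctan(-l[1]/l[0]),l)
    s=(slice(100,250),slice(320,460)) if n=="scene" else (slice(100,260),slice(290,450))
    cv2.imwrite(f"pics/{n}6.png",cv2.resize(c["img"][s][:,:,::-1],None,fx=3.7,fy=3.7,interpolation=cv2.INTER_CUBIC))
E
```

```text
time_s: 11.25
tool_pos: [665.8, -115.9, 257.8]
ee_rot: [0.171, -0.112, 0.979, 0.018]
force: [-2.3, -0.6, 3.9]
opening: 9.2
lid angle 0.8394853356945675 radius 141.09858590019905 (139.7) F [-2.3 -0.6  3.9] open 9.2 z [ 0.33   0.074 -0.941]
scene 553 lid slope angle 0.85340285 [  0.65742284  -0.75352186  59.485016   224.55307   ]
top 311 lid slope angle 0.83521104 [  0.6710212   -0.74143815  68.783806   224.55911   ]
```

View pics/scene6.png

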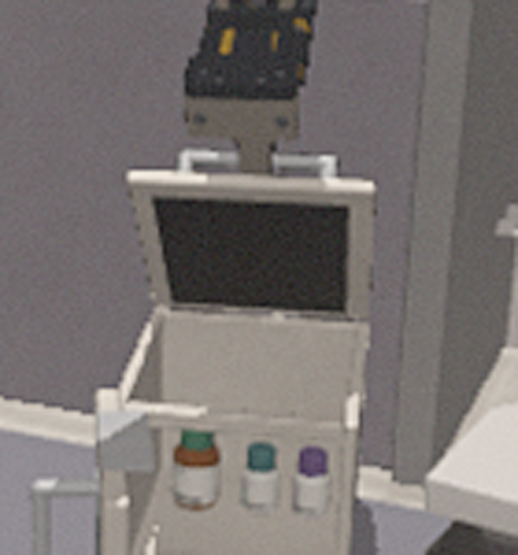

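View pics/top6.png

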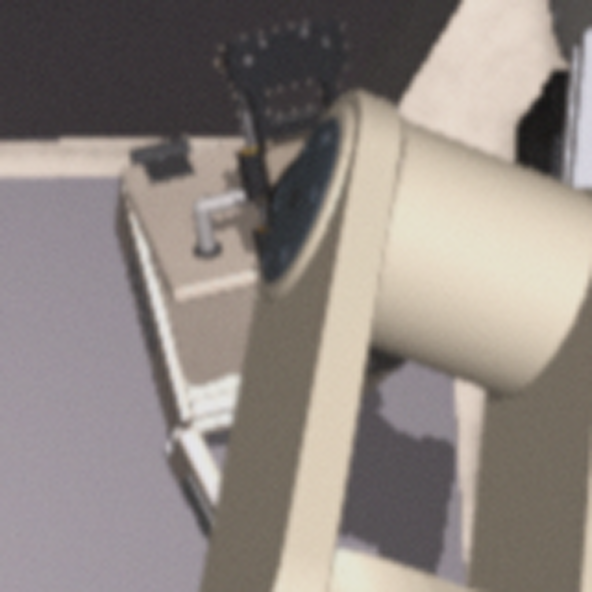

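```bash
python3 -m creep '[[[0.6,0,0.1],[0,0,0],0.5],[[0.7,0,0.15],[0,0,0],0.5],[[0.65,0,0.2],[0,0,0],0.5],[[0.6,0,0.2],[0,0,0],0.5],[[0.3,0,0.1],[0,0,0],0.5],[[0,0,0],[0,0,0],0.5],[[0,0,0],[0,0,0],0.5]]'
cat > chk.py <<'E'
from h import *
from cell import read_camera
import sys
lid()
for n in("scene","top"):
    c=read_camera(n);P=cloud(c)
    d=P-np.array([592,-132.5,0]);X=d@EX;Y=d[...,1]*EX[0]-d[...,0]*EX[1];Z=P[...,2]
    m=(abs(Y)>52)&(abs(Y)<72)&(X>-45)&(X<140)&(Z>160)&(Z<300)
    l=cv2.fitLine(np.stack([X[m],Z[m]],1).astype(np.float32),cv2.DIST_HUBER,0,.01,.01).ravel()
    print(n,m.sum(),"lid slope",np.arctan(-l[1]/l[0]))
    # door plane direction
    q=P[(abs(P[...,0]-460)<80)&(P[...,1]<-20)&(P[...,1]>-110)&(Z>60)&(Z<145)&(X<-62)]
    if len(q)>20:
        l=cv2.fitLine(q[:,:2].astype(np.float32),cv2.DIST_HUBER,0,.01,.01).ravel();print("  door pts",len(q),"az",np.degrees(np.arctan2(l[1],l[0])))
    cv2.imwrite(f"pics/{n}{sys.argv[1]}.png",c["img"][:,:,::-1])
E
python3 chk.py 7
```

```text
time_s: 12.22
tool_pos: [639.9, -121.8, 239.4]
ee_rot: [0.171, -0.111, 0.979, 0.019]
force: [-1.2, 0.9, 3.0]
opening: 8.9
lid angle 0.6092949363587657 radius 140.49010803293422 (139.7) F [-1.2  0.9  3. ] open 8.9 z [ 0.331  0.075 -0.941]
scene 325 lid slope 0.626874
  door pts 212 az -9.026349
top 434 lid slope 0.6023991
  door pts 114 az 23.378687
```

View pics/scene7.png

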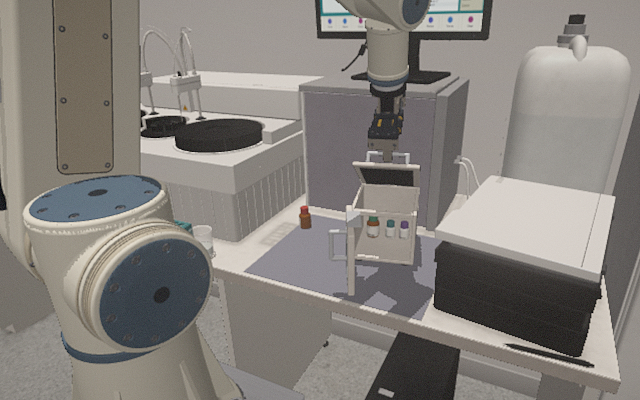

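View pics/top7.png

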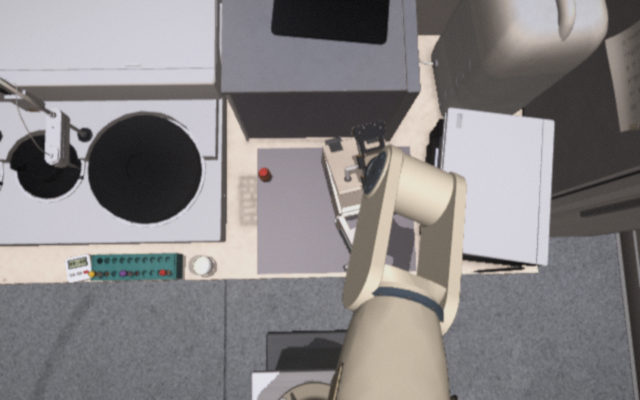

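```bash
python3 -m creep '[[[0,0,0],[0,0,0],0.5],[[0,0,0],[0,0,0],0.5],[[0,0,0],[0,0,0],0.5],[[0,0,0],[0,0,0],0.5]]'
python3 -c "
from h import *
lid()
from cell import state;print(state()['joint_vel'].round(4))"
```

```text
time_s: 12.82
tool_pos: [640.2, -121.7, 239.6]
ee_rot: [0.171, -0.111, 0.979, 0.019]
force: [-1.6, -0.2, 2.7]
opening: 9.5
lid angle 0.6120141344360176 radius 140.50020081669854 (139.7) F [-1.6 -0.2  2.7] open 9.5 z [ 0.331  0.074 -0.941]
[ 0.0007  0.0016  0.     -0.0002 -0.0006 -0.0005]
```

The lid is partly open and held at scene px (387,160), and the door is wide open at (350,250). The brown bottle (305,217) and the beaker (top px (202,265)) have not moved. The dropper is hidden by the arm.

```bash
python3 -c "
from cell import close_job
print(close_job())
from h import *
lid()"
```

```text
the job is handed in; nothing more can be done
None
the job is handed in; nothing more can be done
```

I opened the door by its handle to about 77° (1.34 rad) with the lid still shut, then let go of it. I then gripped the lid bar, raised the lid to about 0.84 rad, eased it back to about 0.61 rad and handed the job in at 12.8 s while still holding it.

**Last checks:**
- **Lid:** the angle came out at 0.61 rad from the tool pose, 0.63 from the scene camera and 0.60 from the top camera. All three are inside 0.50–0.685.
- **Hold:** the fingers were closed on the bar at an opening of 9.5 mm, the arm was at rest, and the force on the tool was about 3 N.
- **Door:** it stood wide open in both pictures. My line fit to it was unreliable: the scene camera fit (-9°) disagreed with the top camera fit (23°), where about 26° was expected. The 77° comes from the gripper pose at release and the pictures.
- **Bottles and beaker:** the brown bottle and the beaker look unmoved. The arm hid the dropper in the last pictures, so I could not check it at the end, but it was in place in the pictures taken after the door was opened.

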